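Spin the bench lap by hand

ROBOT

A 6-joint arm with a two-finger parallel gripper is mounted at the origin on the work surface. World frame = base frame: x ahead of the robot, y to its left, z up, the work surface at z = 0. Lengths are in m, angles in rad, forces in N, time in s.
With the tool pointing down it reaches from about 0.25 to 0.775 m from the base axis. Payload 4 kg.
Tool frame: the origin (TCP) lies on the centre line of the jaws, within the pads' length; the fingertips stand 17 mm ahead of it and the grasp point (between the pads) lies 2 mm behind it; z points along the fingers, y is the line along which they close (so a half turn about z gives the same grasp; the last joint's range is limited). The gripper opens to 94 mm and grips with 3 to 60 N. Pads are 16 mm wide; open, the fingers measure 119 mm over their backs; the gripper's body (75 mm by 177 mm) begins 78 mm behind the grasp point.
Start: joints at [1.034, 0.087, 1.371, -0, 1.684, -0.103], TCP at [0.231, 0.499, 0.223] pointing down, gripper open.
Joint ranges: [-3.1, 3.1], [-0.76, 2.03], [0.27, 2.55], [-1.08, 4.22], [0.17, 2.65], [-2.57, 2.57]. Speed limits (rad/s): [2.79, 2.79, 3.14, 3.14, 3.14, 3.14].

INTERFACE

Orientations are given as [roll, pitch, yaw] about the fixed x, y, z axes, in that order (R = Rz(yaw) Ry(pitch) Rx(roll)).
In Python, from bench import robot gives the robot as it stands.
- The arm moves only by the tool servo_tool, never from a script. Its argument "plan" is a list of rows, each a list of 7 numbers: the shift along the tool's x, y, z normalised to -1 to 1, where 1 is 0.1 m, then the turn, a rotation vector about the tool's x, y, z normalised to -1 to 1, where 1 is pi/2 rad, then the finger opening in mm, from 0 to 94. In form: [[x, y, z, ax, ay, az, gripper], ...]. A call has 1 to 12 rows; each row is the pose to reach, as a shift and turn from the pose commanded when the call began, along the tool's axes at that moment; what a row does not reach only later rows make up. A row lasts 1/12 s, in which the tool goes at most 41.7 mm and 7.16 degrees, less where a joint would pass 70% of its speed; a pose out of reach is approached as far as the arm can. A call with a number of a shift or a turn outside -1 to 1 is refused whole. A call with a gripper value outside its range is refused whole. The fingers move at their own pace and stop on an object; the grip force is fixed at half the most. Time passes only in rows, so rows that repeat a pose let the fingers close. It gives the time, the measured TCP pose, the force, the opening and the grip force at its end, in the units of the state.
- robot.get_obs(): the state, without advancing time (a new reading comes with each control period).
- robot.snapshot(name): name is "scene" or "side" or "wrist"; returns the picture (384x512x3 uint8, red, green, blue); there is no depth.
- robot.camera_params(name): a dict with "camera_matrix" (3x3 intrinsics, pixels), "rvec" (rotation vector, rad) and "tvec" (3), from world to camera coordinates, as OpenCV has them; the wrist camera has in their place "tool_from_camera" (4x4, takes a point from camera to tool coordinates, whose origin is the TCP and whose axes are the flange's). Camera axes: x right, y down, z forward; pixel columns grow to the right and rows downward; lengths in m; the calibration is good to about 2 mm. A picture is of the moment at which its call begins: read the wrist's pose just before it. camera_params takes no time and is no camera call.
- robot.close_job(): hands the job in; it is judged then, once.
Trained networks look in the newest picture that a camera, given by its name, has taken for a name from the list of things; names that differ only in an ending like _2 or _b are one class to them, and where a whole thing is asked for, a point or a joint stands for the part that bears it (a point fixed in the world has none). Each returns a list of dicts, best first, with "conf" (0 to 1); they miss things now and then, are a little off and sometimes report something else, mostly with a low value. They report only what shows in the picture. A call takes as long as a camera call. They do not tell look-alikes from the thing itself.
- robot.find_in(thing, camera): "extent" ([centre column, centre row, width, height] in pixels, round what is visible of it).
The state is a dict: "time": time; "joint_positions": joint angles; "qvel": joint speeds; "joint_torque": joint torques, N m; "tool_pos": TCP position; "ee_rot": TCP orientation; "wrist_force": force on the tool from outside, world axes, zero at the start; "wrist_torque": the same for the moment, N m; "width": finger opening in m; "finger_force": force on a finger pad.
Only numpy, scipy, OpenCV 4.12 (cv2) and the standard library are available. Lean on these libraries where they do the work, as an engineer would, in place of code of your own. Each camera call takes 0.05 s, during which the arm holds its last target. There are 200 camera calls.

TASK

Draw the red-headed lock pin straight up out of the bench lap and stand it fully home in the hole of the wooden block. Then check that the copper lap turns freely: lay closed fingertips lightly on its flat face and carry it round exactly one full turn, either way, never bearing on it with more than 15 N, so that it comes to rest with its rim notch back over the lock hole (to within about 14 degrees) and the fingers off it. Leave everything else on the bench undisturbed.

Things in the scene. Friction and masses are not known exactly. Their poses are not given: they have to be found in the camera images.
- machine: Bench lap machine, fixed: grey box 200 x 200 x 50 mm, on it a round grey pan (outer radius 112, floor 56, rim 80 mm above the bench). Origin on the bench under the centre; its z is the spindle axis, +x points from the axis to the lock hole. In the pan turns a level copper lap, 152 mm across, 10 mm thick, its face smooth and flush but for a 1 mm step down outside radius 62 mm.
- spindle (a point): Point on the spindle axis at the pan floor, 56 mm above the bench. The spindle is set to a different height each time: the lap's face lies 95 to 119 mm above the bench, not measured, so feel for it. The lap is sprung: pressed, it yields straight down 1 mm for each 3.5 N, at most 12 mm, without tilting.
- lock_hole (a point): Mouth of the lock hole, on the axis of the hole, 78 mm above the bench, in a dark steel boss in the pan, 69 mm from the spindle axis; 11 mm across, 18 mm deep. The pin stands in it at the start, passing through the lap's notch.
- lap (a joint): Turning angle of the lap, rad, 0 at the start (notch at lock hole), growing counter-clockwise from above; a full turn is +6.283 or -6.283; no stops. Drag 0.12 N m: fingertip friction 45 mm from the axis carries it well at 7 N pressure, and slips more and more below 5 N; it stops almost at once when let go. A 14 mm notch in the rim takes the pin; a white stripe 34 x 9 mm on the face points to it.
- pin: Loose lock pin, about 90 g, upright, 106 mm long: steel shank 10 mm across and 68 mm long with chamfered foot, red cylindrical head 22 mm across and 38 mm tall on top. Origin at the centre of the foot, z up towards the head.
- pin_grip (a point): Middle of the pin's red head, 90 mm above its foot.
- pin_foot (a point): Centre of the pin's foot.
- park: Fixed wooden block 90 x 70 x 45 mm with one hole, the pin's parking place. Origin at the centre of its underside on the bench.
- park_hole0 (a point): Mouth of the parking hole in the middle of the block's top, 45 mm above the bench; 12 mm across, chamfered, vertical, 35 mm deep. With the pin fully home its foot lies 35 mm below this point.
- jar_big: Bystander: clear lidded jar 70 mm across, 110 mm tall
- jar_open: Bystander: open clear glass 70 mm across, 80 mm tall
- screwdriver: Bystander: screwdriver lying on the bench
- hammer: Bystander: hammer lying on the bench
- mandrel: Bystander: steel ring mandrel 200 mm tall, standing on its 40 mm foot
Mind the look-alikes: they are no part of the job. Leave any black or yellow look-alike of the pin alone.

How it is judged:
On the way, in this order (a step that is already met when the one before it is completed fails the run):
1. the pin stands fully home in the wooden block's hole, let go, the lap still where it was (z of pin_foot in the frame of park_hole0 below -0.028 m and horizontal distance between pin_foot and park_hole0 below 0.006 m and angle between pin's own z axis and vertical below 0.15 rad and linear speed of pin below 0.03 m/s and contact force between pin and the fingers below 0.05 N and value of joint lap between -0.6 and 0.6 rad), for 0.2 s.
2. the lap has been carried round one full turn ((value of joint lap between 6.03 and 6.53 rad or value of joint lap between -6.53 and -6.03 rad)), for 0.1 s.
At the end, for the whole second after the job is handed in: The pin stands upright and at rest in the wooden block's hole (foot at least 28 mm deep, within 6 mm of the hole's axis), and the lap is at rest exactly one full turn either way from its start, within 0.25 rad (14 degrees) (z of pin_foot in the frame of park_hole0 below -0.028 m and horizontal distance between pin_foot and park_hole0 below 0.006 m and angle between pin's own z axis and vertical below 0.15 rad and linear speed of pin below 0.03 m/s and (value of joint lap between 6.03 and 6.53 rad or value of joint lap between -6.53 and -6.03 rad) and velocity of joint lap between -0.1 and 0.1 rad/s); the robot touches nothing.
It fails at once if the lap is pressed or pushed by the robot with more than 15 N (contact force between lap and the fingers above 15 N or contact force between lap and the arm above 15 N).
It fails at once if another loose thing on the bench is moved more than 20 mm (distance of any of jar_big, jar_open, screwdriver, hammer, mandrel from where it was at the start of the episode above 0.02 m).
It also fails if it takes over 67 s, if anything falls off the work surface, if the arm or the gripper's body presses on something with over 40 N, if the wrist force passes 120 N, or if a joint passes its speed limit or range.

## Working session

There is one attempt and no reset: what is moved stays moved. The work goes in short steps, Python scripts to look and compute and a tool call to move; the robot and the scene stay as the last step left them, time stands still between calls to the robot, and variables do not carry over. Pictures are saved under pics/ and viewed, at most 10 in all, crops included, and the job is handed in when it is done.

Besides the shell and the picture viewer there is one more tool, called after "Request:" in YAML: its name, and indented under it one key for each argument. servo_tool: Moves the arm, as the interface text tells. Scaled input: -1 to 1 covers 0.1 m each way for a shift and pi/2 rad each way for a turn. Its arguments: {"type":"object","properties":{"plan":{"type":"array","items":{"type":"array","items":{"type":"number"}}}},"required":["plan"]}

```bash
mkdir -p pics; ls; python3 - <<'E'
from bench import robot
import cv2,numpy as np
o=robot.get_obs();print(o['time'],o['tool_pos'],o['ee_rot'],o['width'],o['wrist_force'])
ims=[]
for c in ['scene','side','wrist']:
    im=robot.snapshot(c);cv2.imwrite(f'pics/{c}0.png',im[:,:,::-1]);ims.append(im)
    for t in ['pin','park','lap','machine','pin_grip']:
        try:
            print(c,t,[(np.round(d['extent']).tolist(),round(d['conf'],2)) for d in robot.find_in(t,c)][:4])
        except Exception as e: print(c,t,e)
    print({k:np.round(v,4).tolist() for k,v in robot.camera_params(c).items()})
a=np.hstack(ims[:2]);cv2.imwrite('pics/a.png',cv2.resize(a,(800,300),interpolation=cv2.INTER_AREA)[:,:,::-1])
E
```

```text
pics
0.0 [0.23092004 0.49861657 0.22134319] [-3.13945348e+00 -1.95803926e-04  2.70780787e+00] 0.09389555724723393 [ 0.28575205  0.54616826 -0.5469171 ]
scene pin [([243.0, 250.0, 6.0, 34.0], 0.72), ([190.0, 222.0, 11.0, 35.0], 0.64), ([255.0, 196.0, 6.0, 29.0], 0.52)]
scene park [([164.0, 206.0, 31.0, 35.0], 0.94)]
scene lap [([269.0, 188.0, 55.0, 38.0], 0.65), ([335.0, 228.0, 18.0, 60.0], 0.58)]
scene machine [([263.0, 207.0, 91.0, 60.0], 0.78)]
scene pin_grip [([189.0, 224.0, 10.0, 33.0], 0.72), ([258.0, 191.0, 9.0, 18.0], 0.64), ([243.0, 253.0, 6.0, 32.0], 0.59), ([264.0, 208.0, 89.0, 62.0], 0.3)]
{'camera_matrix': [[361.9652, 0.0, 254.6754], [0.0, 361.9652, 197.419], [0.0, 0.0, 1.0]], 'rvec': [1.6969, 1.7226, -0.7901], 'tvec': [-0.0016, -0.2788, 1.4809]}
side pin [([308.0, 224.0, 9.0, 25.0], 0.68), ([247.0, 180.0, 10.0, 20.0], 0.61), ([291.0, 179.0, 3.0, 29.0], 0.6)]
side park [([309.0, 287.0, 39.0, 45.0], 0.65)]
side lap [([223.0, 198.0, 58.0, 48.0], 0.73)]
side machine [([223.0, 219.0, 89.0, 91.0], 0.8)]
side pin_grip [([247.0, 180.0, 9.0, 18.0], 0.68), ([307.0, 226.0, 8.0, 25.0], 0.67)]
{'camera_matrix': [[389.5412, 0.0, 260.2584], [0.0, 389.5412, 189.3383], [0.0, 0.0, 1.0]], 'rvec': [2.27, -0.9647, 0.3644], 'tvec': [-0.4187, 0.3821, 0.8549]}
wrist pin []
wrist park []
wrist lap []
wrist machine []
wrist pin_grip []
{'camera_matrix': [[325.46, 0.0, 256.5674], [0.0, 325.46, 195.3723], [0.0, 0.0, 1.0]], 'tool_from_camera': [[-0.0001, -0.9664, -0.257, 0.0749], [1.0, 0.0, -0.0004, 0.0007], [0.0004, -0.257, 0.9664, -0.1618], [0.0, 0.0, 0.0, 1.0]]}
```

View pics/scene0.png

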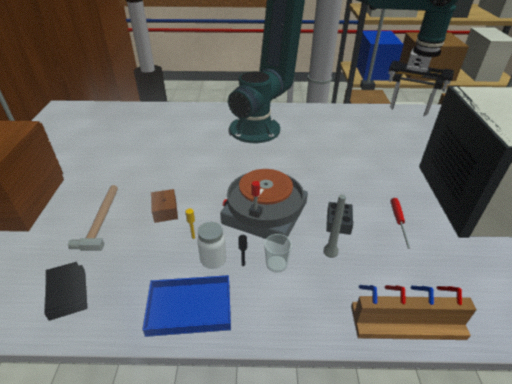

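View pics/side0.png

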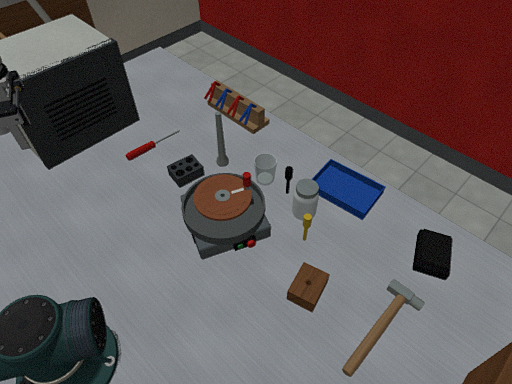

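The side view shows the red-headed pin at (247,180), standing at the lap's rim next to the white stripe. The yellow one (307,226) and the black one (290,178) are look-alikes standing on the bench. The wooden block with one hole is at (308,286) and the black many-holed block at (186,170) isn't part of the job. I'll confirm this in one enlarged crop and triangulate.

```bash
cat > h.py <<'E'
import cv2,numpy as np
from scipy.spatial.transform import Rotation as R
from bench import robot
def ray(c,u,v):
    p=robot.camera_params(c);K=p['camera_matrix'];K=np.array(K)
    d=np.linalg.solve(K,[u,v,1.])
    if c=='wrist':
        o=robot.get_obs();T=np.eye(4);T[:3,:3]=R.from_euler('xyz',o['ee_rot']).as_matrix();T[:3,3]=o['tool_pos']
        M=T@np.array(p['tool_from_camera']);return M[:3,3],M[:3,:3]@d
    Rm=cv2.Rodrigues(np.array(p['rvec'],float))[0];return -Rm.T@np.array(p['tvec']).ravel(),Rm.T@d
def at(c,u,v,z):
    o,d=ray(c,u,v);return o+d*(z-o[2])/d[2]
def px(c,P):
    p=robot.camera_params(c);K=np.array(p['camera_matrix'])
    if c=='wrist':
        o=robot.get_obs();T=np.eye(4);T[:3,:3]=R.from_euler('xyz',o['ee_rot']).as_matrix();T[:3,3]=o['tool_pos']
        M=np.linalg.inv(T@np.array(p['tool_from_camera']));q=M[:3,:3]@P+M[:3,3]
    else: q=cv2.Rodrigues(np.array(p['rvec'],float))[0]@P+np.array(p['tvec']).ravel()
    q=K@q;return q[:2]/q[2]
def blob(im,box,kind):
    x,y,w,h=box;s=im[y:y+h,x:x+w].astype(int);r,g,b=s[...,0],s[...,1],s[...,2]
    m={'red':(r>120)&(g<50)&(b<50),'white':(r>170)&(g>150)&(b>140)}[kind]
    v,u=np.nonzero(m);return u.mean()+x,v.mean()+y,u.min()+x,u.max()+x,v.min()+y,v.max()+y,len(u)
def mid(c1,p1,c2,p2):
    a,d=ray(c1,*p1);b,e=ray(c2,*p2)
    s=np.linalg.lstsq(np.c_[d,-e],b-a,rcond=None)[0];P=a+d*s[0];Q=b+e*s[1];return (P+Q)/2,np.linalg.norm(P-Q)
E
python3 - <<'E'
from h import *
S=cv2.imread('pics/scene0.png')[:,:,::-1];D=cv2.imread('pics/side0.png')[:,:,::-1]
a=blob(S,(244,175,24,25),'red');b=blob(D,(238,168,20,25),'red');print(a,b)
print('pin',at('scene',a[0],a[1],.150),at('side',b[0],b[1],.150),mid('scene',a[:2],'side',b[:2]))
print('block',mid('scene',(164,206),'side',(309,287)),at('side',309,282,.045))
print('hub',mid('scene',(266,184),'side',(223,195)))
A=cv2.resize(S[150:250,140:300],(800,500),interpolation=cv2.INTER_CUBIC)[:,:400*2]
B=cv2.resize(D[160:320,170:340],(531,500),interpolation=cv2.INTER_CUBIC)
A=cv2.resize(S[165:245,140:310],(531,250),interpolation=cv2.INTER_CUBIC)
W=np.zeros((600,800,3),np.uint8)
A=cv2.resize(S[165:235,140:310],(800,329),interpolation=cv2.INTER_CUBIC)[:270]
B=cv2.resize(D[165:320,170:340],(362,330),interpolation=cv2.INTER_CUBIC)
C=cv2.resize(D[165:255,175:275],(367,330),interpolation=cv2.INTER_CUBIC)
W[:270]=A;W[270:,:362]=B;W[270:,400:767]=C
cv2.imwrite('pics/crop1.png',W[:,:,::-1])
E
```

```text
(np.float64(256.0952380952381), np.float64(185.3095238095238), np.int64(252), np.int64(259), np.int64(181), np.int64(195), 42) (np.float64(246.0909090909091), np.float64(174.54545454545453), np.int64(243), np.int64(249), np.int64(172), np.int64(177), 33)
pin [0.5542771  0.01259471 0.15      ] [0.57218509 0.02158288 0.15      ] (array([0.56589115, 0.01362486, 0.15998474]), np.float64(0.002190262738697646))
block (array([ 0.49718542, -0.26673572,  0.02007871]), np.float64(0.002826771471069287)) [ 0.49638091 -0.26589996  0.045     ]
hub (array([0.50201596, 0.03943184, 0.11267995]), np.float64(0.0020061995655222546))
```

View pics/crop1.png

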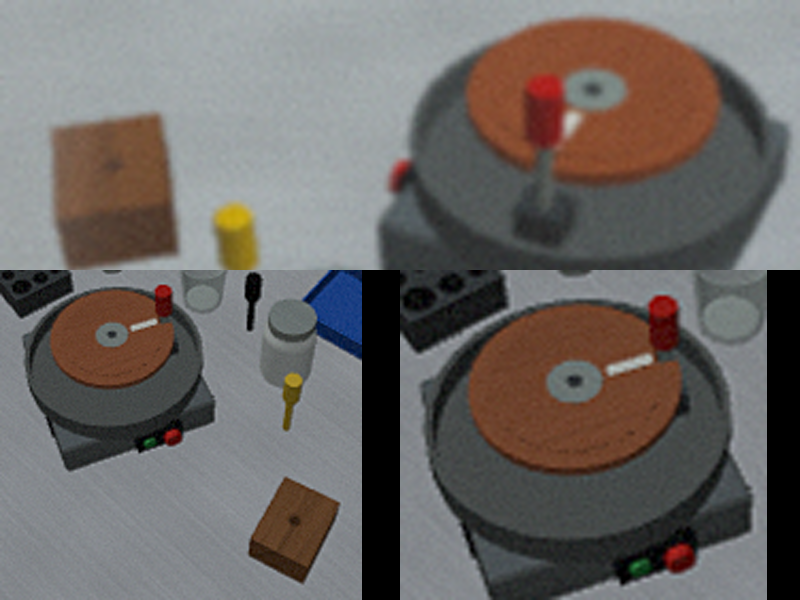

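The crop confirms it: the red cylindrical head with a steel shank stands in the boss at the lap's notch, with the stripe beside it (scene 256,188; side 247,180). The one-hole wooden block is at scene (164,200) and side (308,283). The red button on the machine's front isn't the pin.

```bash
python3 - <<'E'
from h import *
for n,a,b in [('pin',(255.8,188.5),(246.7,179.7)),('hole',(163.8,200.1),(308,282.8)),('hub',(265.8,184.1),(222.4,195.2)),('mandtop',(341,197),(219,116)),('mandfoot',(331,252),(223,160)),('jar',(211,229),(307,186)),('blockholes',(341,217),(186,170))]:
    P,e=mid('scene',a,'side',b);print(n,P.round(4),round(e,4))
print(at('scene',163.8,200.1,.045),at('side',308,282.8,.045))
print(at('scene',255.8,188.5,.15),at('side',246.7,179.7,.15))
E
```

```text
pin [0.5631 0.0112 0.1457] 0.0016
hole [ 0.4944 -0.2639  0.0415] 0.0016
hub [0.5009 0.0396 0.112 ] 0.0004
mandtop [0.6516 0.2126 0.1932] 0.0052
mandfoot [0.6575 0.217  0.0056] 0.0013
jar [ 0.681  -0.0983  0.1113] 0.0028
blockholes [0.5384 0.2589 0.0207] 0.0046
[ 0.4980255  -0.26175283  0.045     ] [ 0.4930776  -0.26550408  0.045     ]
[0.56771703 0.01196361 0.15      ] [0.56045645 0.00753759 0.15      ]
```

Request:
servo_tool:
  plan:
    - [0, 0, -0.3, 0, 0, -0.05, 60]
    - [0, -0.4, -0.5, 0, 0, -0.13, 60]
    - [0, -0.8, -0.5, 0, 0, -0.21, 60]
    - [0, -1, -0.5, 0, 0, -0.276, 60]
    - [0, -1, -0.5, 0, 0, -0.276, 60]

```text
time: 1.32
tool_pos: [0.1879, 0.406, 0.2743]
ee_rot: [3.14, 0.001, -3.139]
wrist_force: [0.3, 0.6, 0.2]
width: 0.0641
finger_force: 0.0
```

Request:
servo_tool:
  plan:
    - [-0.25, -0.25, 0, 0, 0, 0, 60]
    - [-0.5, -0.5, 0, 0, 0, 0, 60]
    - [-0.75, -0.75, 0, 0, 0, 0, 60]
    - [-1, -1, 0, 0, 0, 0, 60]

```text
time: 1.65
tool_pos: [0.2902, 0.3077, 0.2725]
ee_rot: [3.141, 0.001, 3.141]
wrist_force: [1.1, 0.7, 0.5]
width: 0.0598
finger_force: 0.0
```

Request:
servo_tool:
  plan:
    - [-0.25, -0.25, 0, 0, 0, 0, 60]
    - [-0.5, -0.5, 0, 0, 0, 0, 60]
    - [-0.75, -0.75, 0, 0, 0, 0, 60]
    - [-1, -1, 0, 0, 0, 0, 60]

```text
time: 1.98
tool_pos: [0.3907, 0.2071, 0.2724]
ee_rot: [3.141, 0.001, 3.14]
wrist_force: [-0.5, 0.8, -0.4]
width: 0.06
finger_force: 0.0
```

Request:
servo_tool:
  plan:
    - [-0.25, -0.25, 0, 0, 0, 0, 60]
    - [-0.5, -0.5, 0, 0, 0, 0, 60]
    - [-0.75, -0.75, 0, 0, 0, 0, 60]
    - [-1, -1, 0, 0, 0, 0, 60]

```text
time: 2.32
tool_pos: [0.4908, 0.1068, 0.2722]
ee_rot: [3.141, 0.0, 3.14]
wrist_force: [-0.1, 0.4, 0.1]
width: 0.0601
finger_force: 0.0
```

Request:
servo_tool:
  plan:
    - [-0.2, -0.25, 0, 0, 0, 0, 60]
    - [-0.4, -0.5, 0, 0, 0, 0, 60]
    - [-0.6, -0.75, 0, 0, 0, 0, 60]
    - [-0.76, -0.96, 0, 0, 0, 0, 60]
    - [-0.76, -0.96, 0, 0, 0, 0, 60]
    - [-0.76, -0.96, 0, 0, 0, 0, 60]

```text
time: 2.82
tool_pos: [0.5659, 0.0112, 0.2712]
ee_rot: [3.141, -0.002, 3.138]
wrist_force: [0.4, -0.2, 0.3]
width: 0.06
finger_force: 0.0
```

```bash
python3 - <<'E'
from h import *
o=robot.get_obs();print(o['time'],o['tool_pos'],o['ee_rot'],o['wrist_force'],o['joint_positions'])
im=robot.snapshot('wrist');cv2.imwrite('pics/w1.png',im[:,:,::-1])
for P in [(.564,.010,.15),(.501,.04,.112)]: print(px('wrist',np.array(P)))
u=blob(im,(0,0,512,384),'red');print(u)
for t in ['pin','lap']:print([(np.round(d['extent'],1).tolist(),round(d['conf'],2)) for d in robot.find_in(t,'wrist')][:4])
E
```

```text
2.8167 [0.56589993 0.01119966 0.27117212] [ 3.14099298e+00 -1.94574560e-03  3.13802379e+00] [ 0.36647924 -0.24777687  0.31018469] [-8.06426582e-02  1.20601002e-01  1.23869047e+00  4.58486096e-04
  1.78428730e+00 -1.64777284e+00]
[253.28109961 193.24040497]
[284.51392536 119.98761506]
(np.float64(255.12311015118792), np.float64(194.9244060475162), np.int64(174), np.int64(268), np.int64(105), np.int64(208), 463)
[([257.4, 192.7, 23.5, 35.0], 0.85), ([105.8, 211.8, 46.1, 37.7], 0.84), ([230.6, 283.5, 20.1, 49.3], 0.83)]
[([285.9, 115.1, 154.6, 164.2], 0.64)]
```

View pics/w1.png

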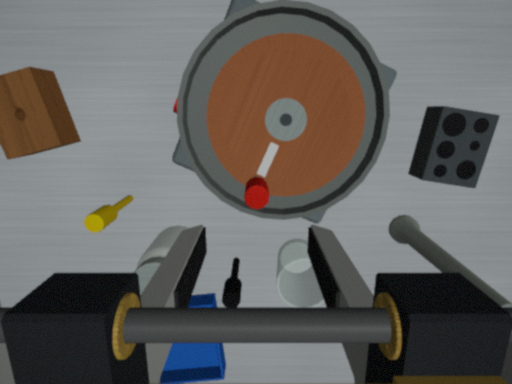

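The wrist picture shows the red head at (257,193) with the lap hub at (286,119). The yellow pin (110,212) and black pin (233,283) are off to the side. The pin estimate is (0.564, 0.013). Descending in two stages.

Request:
servo_tool:
  plan:
    - [0.02, 0.02, 0.1, 0, 0, 0, 60]
    - [0.02, 0.02, 0.3, 0, 0, 0, 60]
    - [0.02, 0.02, 0.5, 0, 0, 0, 60]
    - [0.02, 0.02, 0.7, 0, 0, 0, 60]
    - [0.02, 0.02, 0.8, 0, 0, 0, 60]
    - [0.02, 0.02, 0.8, 0, 0, 0, 60]

```text
time: 3.47
tool_pos: [0.5608, 0.0153, 0.189]
ee_rot: [3.141, -0.006, -3.141]
wrist_force: [-0.0, -0.7, -0.7]
width: 0.06
finger_force: 0.0
```

```bash
python3 - <<'E'
from h import *
o=robot.get_obs();print(o['tool_pos'],o['ee_rot'],o['wrist_force'])
im=robot.snapshot('wrist');cv2.imwrite('pics/w2.png',im[:,:,::-1])
print(px('wrist',np.array([.564,.013,.15])))
r,g,b=[im[...,i].astype(int) for i in range(3)]
m=((r>90)&(g<55)&(b<55)).astype(np.uint8);n,l,s,c=cv2.connectedComponentsWithStats(m);print([(s[i].tolist(),c[i].round(1)) for i in range(1,n) if s[i][4]>60])
for t in ['pin']:print([(np.round(d['extent'],1).tolist(),round(d['conf'],2)) for d in robot.find_in(t,'wrist')][:4])
E
```

```text
[0.56082925 0.01531344 0.18903594] [ 3.14092209 -0.00605846 -3.14062514] [-0.0118647  -0.6920266  -0.65407656]
[252.38560237 228.73690955]
[([233, 208, 35, 47, 1123], array([251.6, 233.7]))]
[([250.3, 229.8, 37.0, 52.0], 0.9), ([64.2, 244.1, 73.1, 56.6], 0.76), ([219.6, 330.0, 24.0, 75.4], 0.62)]
```

The head's box centre is about (250,231), so the pin lies about 4.5 mm further in +x and 3 mm in -y of the TCP. I'll correct for that, descend and grip.

Request:
servo_tool:
  plan:
    - [-0.045, -0.03, 0.0, 0, 0, 0, 60]
    - [-0.045, -0.03, 0.1, 0, 0, 0, 60]
    - [-0.045, -0.03, 0.2, 0, 0, 0, 60]
    - [-0.045, -0.03, 0.3, 0, 0, 0, 60]
    - [-0.045, -0.03, 0.38, 0, 0, 0, 60]
    - [-0.045, -0.03, 0.38, 0, 0, 0, 60]
    - [-0.045, -0.03, 0.38, 0, 0, 0, 60]

```text
time: 4.15
tool_pos: [0.5669, 0.0113, 0.1532]
ee_rot: [3.141, -0.002, 3.141]
wrist_force: [-0.2, -0.1, 0.2]
width: 0.06
finger_force: 0.0
```

Request:
servo_tool:
  plan:
    - [0, 0, 0, 0, 0, 0, 40]
    - [0, 0, 0, 0, 0, 0, 26]
    - [0, 0, 0, 0, 0, 0, 15]
    - [0, 0, 0, 0, 0, 0, 15]
    - [0, 0, 0, 0, 0, 0, 15]
    - [0, 0, 0, 0, 0, 0, 15]

```text
time: 4.65
tool_pos: [0.5677, 0.0112, 0.1547]
ee_rot: [3.142, 0.001, 3.141]
wrist_force: [0.5, -1.1, 0.5]
width: 0.0239
finger_force: 0.0
```

Request:
servo_tool:
  plan:
    - [0, 0, 0.03, 0, 0, 0, 15]
    - [0, 0, 0.03, 0, 0, 0, 15]
    - [0, 0, 0.03, 0, 0, 0, 15]
    - [0, 0, 0.03, 0, 0, 0, 15]

```text
time: 4.98
tool_pos: [0.5683, 0.0112, 0.1544]
ee_rot: [-3.141, 0.004, 3.141]
wrist_force: [-2.3, 0.3, 8.4]
width: 0.0215
finger_force: 30.0
```

Request:
servo_tool:
  plan:
    - [0, 0, -0.05, 0, 0, 0, 15]
    - [0, 0, -0.1, 0, 0, 0, 15]
    - [0, 0, -0.2, 0, 0, 0, 15]
    - [0, 0, -0.3, 0, 0, 0, 15]
    - [0, 0, -0.45, 0, 0, 0, 15]
    - [0, 0, -0.6, 0, 0, 0, 15]
    - [0, 0, -0.75, 0, 0, 0, 15]
    - [0, 0, -0.9, 0, 0, 0, 15]
    - [0, 0, -0.95, 0, 0, 0, 15]
    - [0, 0, -0.95, 0, 0, 0, 15]

```text
time: 5.82
tool_pos: [0.5684, 0.0112, 0.249]
ee_rot: [-3.141, 0.004, 3.141]
wrist_force: [-0.5, -0.0, -1.2]
width: 0.0213
finger_force: 30.0
```

```bash
python3 - <<'E'
from h import *
o=robot.get_obs();print(o['tool_pos'],o['ee_rot'],o['wrist_force'],o['width'],o['finger_force'])
ims=[robot.snapshot(c) for c in ['wrist','side','scene']]
for c,i in zip(['w3','d3','s3'],ims): cv2.imwrite(f'pics/{c}.png',i[:,:,::-1])
W=np.zeros((384,800,3),np.uint8);W[:300,:400]=cv2.resize(ims[0],(400,300),interpolation=cv2.INTER_AREA)
W[:384,400:]=cv2.resize(ims[1][120:324,170:382],(400,384),interpolation=cv2.INTER_CUBIC)
cv2.imwrite('pics/m3.png',W[:,:,::-1])
print(px('wrist',np.array([.495,-.264,.045])))
E
```

```text
[0.56842832 0.011171   0.24899459] [-3.14134132  0.00423991  3.14133082] [-4.53956542e-01 -9.34155190e-04 -1.15938755e+00] 0.021271147820410452 29.998172521591187
[  0.64044231 111.59300519]
```

View pics/m3.png

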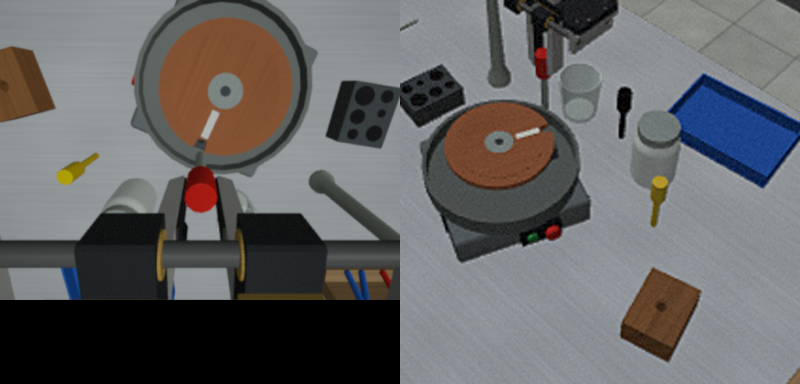

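The pin is out: the wrist view shows the red head in the jaws and the side view shows the shank clear of the lap. The block hole is visible at side (305,282). Carrying the pin to the block.

Request:
servo_tool:
  plan:
    - [0.05, -0.2, 0, 0, 0, 0, 15]
    - [0.12, -0.45, 0, 0, 0, 0, 15]
    - [0.18, -0.7, 0, 0, 0, 0, 15]
    - [0.24, -0.9, 0, 0, 0, 0, 15]

```text
time: 6.3
tool_pos: [0.5426, -0.0799, 0.2448]
ee_rot: [3.141, -0.003, 3.141]
wrist_force: [-0.2, 0.2, -1.4]
width: 0.0213
finger_force: 30.0
```

Request:
servo_tool:
  plan:
    - [0.06, -0.25, 0, 0, 0, 0, 15]
    - [0.12, -0.5, 0, 0, 0, 0, 15]
    - [0.18, -0.7, 0, 0, 0, 0, 15]
    - [0.24, -0.9, 0, 0, 0, 0, 15]

```text
time: 6.63
tool_pos: [0.5185, -0.1697, 0.2448]
ee_rot: [3.14, -0.003, 3.141]
wrist_force: [0.9, 0.1, -0.2]
width: 0.0211
finger_force: 30.0
```

Request:
servo_tool:
  plan:
    - [0.06, -0.25, 0, 0, 0, 0, 15]
    - [0.12, -0.5, 0.1, 0, 0, 0, 15]
    - [0.18, -0.7, 0.2, 0, 0, 0, 15]
    - [0.24, -0.92, 0.3, 0, 0, 0, 15]
    - [0.24, -0.92, 0.5, 0, 0, 0, 15]
    - [0.24, -0.92, 0.7, 0, 0, 0, 15]
    - [0.24, -0.92, 0.8, 0, 0, 0, 15]
    - [0.24, -0.92, 0.8, 0, 0, 0, 15]
    - [0.24, -0.92, 0.8, 0, 0, 0, 15]

```text
time: 7.38
tool_pos: [0.495, -0.2602, 0.1655]
ee_rot: [3.14, -0.002, -3.142]
wrist_force: [0.4, 0.2, 0.3]
width: 0.0213
finger_force: 30.0
```

```bash
python3 - <<'E'
from h import *
o=robot.get_obs();print(o['time'],o['tool_pos'],o['ee_rot'],o['wrist_force'],o['width'],o['finger_force'])
ims=[robot.snapshot(c) for c in ['wrist','side','scene']]
for c,i in zip(['w4','d4','s4'],ims): cv2.imwrite(f'pics/{c}.png',i[:,:,::-1])
W=np.zeros((600,800,3),np.uint8)
W[:,:400]=cv2.resize(ims[0][100:280,200:320],(400,600),interpolation=cv2.INTER_CUBIC)
W[:300,400:]=cv2.resize(ims[1][235:310,260:360],(400,300),interpolation=cv2.INTER_CUBIC)
W[300:,400:]=cv2.resize(ims[2][160:235,110:210],(400,300),interpolation=cv2.INTER_CUBIC)
cv2.imwrite('pics/m4.png',W[:,:,::-1])
p=np.array(o['tool_pos']);f=p-[0,0,.0944]
for c in ['wrist','side','scene']: print(c,px(c,f),px(c,np.array([.496,-.262,.045])))
E
```

```text
7.3833 [ 0.49504331 -0.26019826  0.1654637 ] [ 3.14013234e+00 -2.00631035e-03 -3.14151702e+00] [0.42453454 0.15726592 0.27222144] 0.02125065377410292 29.998171627521515
wrist [256.74252386 200.43114209] [254.78571235 193.54512183]
side [307.87107198 275.63267379] [307.640494   281.07595285]
scene [163.10914537 192.72667919] [163.85632179 199.65265021]
```

View pics/m4.png

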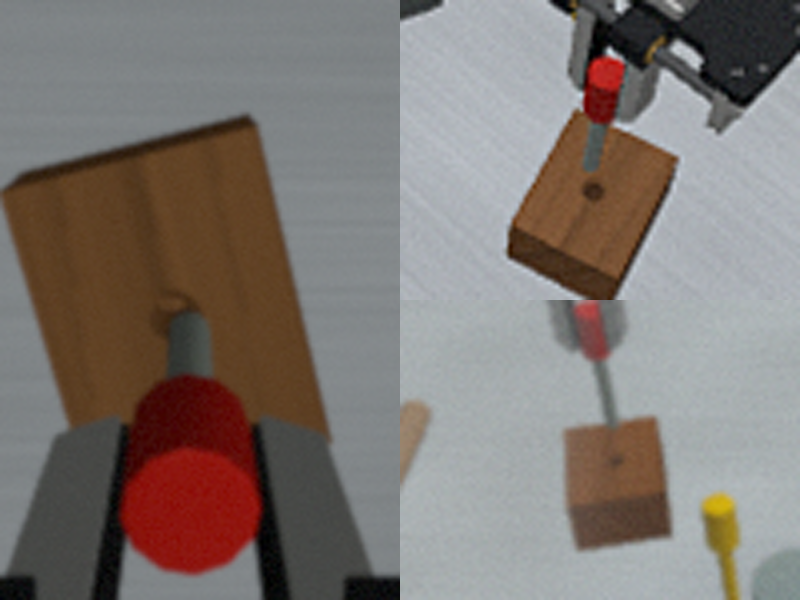

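The wrist crop shows the hole at about (253,194) and the pin foot at about (257,199), so the foot needs about 3.5 mm in -y and 1 mm in +x. Side and scene agree that it is nearly above the hole. Correct and enter slowly.

Request:
servo_tool:
  plan:
    - [-0.01, -0.032, 0.0, 0, 0, 0, 15]
    - [-0.01, -0.032, 0.08, 0, 0, 0, 15]
    - [-0.01, -0.032, 0.16, 0, 0, 0, 15]
    - [-0.01, -0.032, 0.22, 0, 0, 0, 15]
    - [-0.01, -0.032, 0.26, 0, 0, 0, 15]
    - [-0.01, -0.032, 0.29, 0, 0, 0, 15]
    - [-0.01, -0.032, 0.32, 0, 0, 0, 15]
    - [-0.01, -0.032, 0.34, 0, 0, 0, 15]

```text
time: 8.2
tool_pos: [0.4983, -0.2644, 0.1379]
ee_rot: [-3.139, 0.006, 3.142]
wrist_force: [-2.0, 3.0, 22.1]
width: 0.0211
finger_force: 30.1
```

Request:
servo_tool:
  plan:
    - [0, 0, -0.06, 0, 0, 0, 15]
    - [0, 0, -0.06, 0, 0, 0, 15]
    - [0, 0, -0.06, 0, 0, 0, 15]

```text
time: 8.45
tool_pos: [0.4968, -0.2642, 0.1389]
ee_rot: [-3.141, 0.001, 3.141]
wrist_force: [0.4, -0.0, 5.2]
width: 0.0215
finger_force: 30.0
```

```bash
python3 - <<'E'
from h import *
o=robot.get_obs();print(o['time'],o['tool_pos'],o['ee_rot'],o['wrist_force'],o['width'],o['finger_force'])
ims=[robot.snapshot(c) for c in ['wrist','side','scene']]
for c,i in zip(['w5','d5','s5'],ims): cv2.imwrite(f'pics/{c}.png',i[:,:,::-1])
W=np.zeros((600,800,3),np.uint8)
W[:,:400]=cv2.resize(ims[0][150:240,225:285],(400,600),interpolation=cv2.INTER_CUBIC)
W[:300,400:]=cv2.resize(ims[1][260:305,280:340],(400,300),interpolation=cv2.INTER_CUBIC)
W[300:,400:]=cv2.resize(ims[2][175:220,130:190],(400,300),interpolation=cv2.INTER_CUBIC)
cv2.imwrite('pics/m5.png',W[:,:,::-1])
p=np.array(o['tool_pos']);f=p-[0,0,.0944]
for c in ['wrist','side','scene']:
  print(c,px(c,f),*[px(c,np.array([.496,-.263,.045])+d) for d in [np.zeros(3),np.array([.005,0,0]),np.array([0,.005,0])]])
E
```

```text
8.45 [ 0.49684    -0.26418455  0.13889141] [-3.14081577e+00  1.26128111e-03  3.14132975e+00] [ 0.41545641 -0.02553244  5.24260975] 0.02146314920724277 29.993829131126404
wrist [255.85221222 202.88849661] [257.2988969  202.07567486] [257.29785541 207.92662139] [263.41787882 202.07491676]
side [308.54555434 281.5218502 ] [307.96289835 281.33924007] [309.2782069  279.97863364] [306.35395157 280.02531509]
scene [163.09346468 199.95861425] [163.52106434 199.64893065] [163.17527194 200.75324735] [165.19740599 199.66752906]
```

View pics/m5.png

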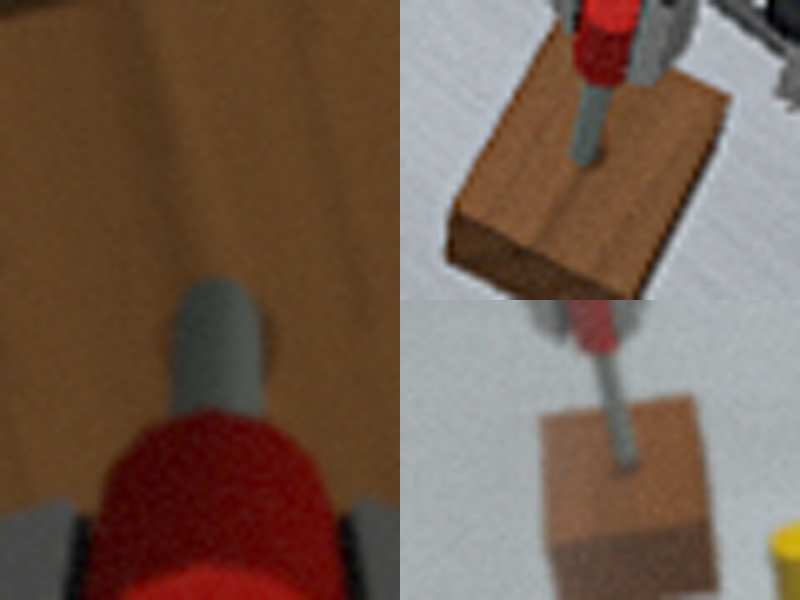

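The picture shows the foot resting on the hole's edge. The dark rim shows beside it in the wrist crop at about (273,345), and the contact force pushed it towards -x/+y. I'll shift it that way under light pressure.

Request:
servo_tool:
  plan:
    - [0.01, 0.005, 0.0, 0, 0, 0, 15]
    - [0.02, 0.008, 0.0, 0, 0, 0, 15]
    - [0.02, 0.01, 0.02, 0, 0, 0, 15]
    - [0.02, 0.01, 0.04, 0, 0, 0, 15]
    - [0.02, 0.01, 0.06, 0, 0, 0, 15]
    - [0.02, 0.01, 0.06, 0, 0, 0, 15]

```text
time: 9.1
tool_pos: [0.4966, -0.264, 0.1382]
ee_rot: [-3.137, 0.008, 3.141]
wrist_force: [-0.3, 0.5, 20.1]
width: 0.0212
finger_force: 30.0
```

Request:
servo_tool:
  plan:
    - [0, 0, -0.1, 0, 0, 0, 15]
    - [0, 0, -0.12, 0, 0, 0, 15]
    - [0, 0, -0.12, 0, 0, 0, 15]
    - [0, 0, -0.12, 0, 0, 0, 15]
    - [0, 0, -0.12, 0, 0, 0, 15]
    - [0, 0, -0.12, 0, 0, 0, 15]

```text
time: 9.6
tool_pos: [0.4938, -0.2625, 0.1428]
ee_rot: [3.14, -0.003, 3.141]
wrist_force: [0.5, 1.1, 0.1]
width: 0.0215
finger_force: 30.0
```

```bash
python3 - <<'E'
from h import *
o=robot.get_obs();print(o['time'],o['tool_pos'],o['ee_rot'],o['wrist_force'],o['width'],o['finger_force'])
ims=[robot.snapshot(c) for c in ['wrist','side','scene']]
for c,i in zip(['w6','d6','s6'],ims): cv2.imwrite(f'pics/{c}.png',i[:,:,::-1])
W=np.zeros((600,800,3),np.uint8)
f=lambda i:np.clip(i.astype(float)*1.8,0,255).astype(np.uint8)
W[:,:400]=cv2.resize(f(ims[0])[170:230,240:280],(400,600),interpolation=cv2.INTER_CUBIC)
W[:300,400:]=cv2.resize(f(ims[1])[266:296,290:330],(400,300),interpolation=cv2.INTER_CUBIC)
W[300:,400:]=cv2.resize(f(ims[2])[185:215,145:185],(400,300),interpolation=cv2.INTER_CUBIC)
cv2.imwrite('pics/m6.png',W[:,:,::-1])
p=np.array(o['tool_pos'])-[0,0,.0944]
for c in ['wrist','side','scene']:
  print(c,px(c,p),px(c,np.array([.496,-.263,.045])))
E
```

```text
9.6 [ 0.49375841 -0.26249585  0.14284349] [ 3.13983032e+00 -2.54264964e-03  3.14131203e+00] [0.48192491 1.08230107 0.14731455] 0.021517186015706694 29.98722106218338
wrist [255.95512138 202.29172659] [255.35828951 203.73473641]
side [307.34770015 281.14157574] [307.96289835 281.33924007]
scene [163.6582212 198.2824593] [163.52106434 199.64893065]
```

View pics/m6.png

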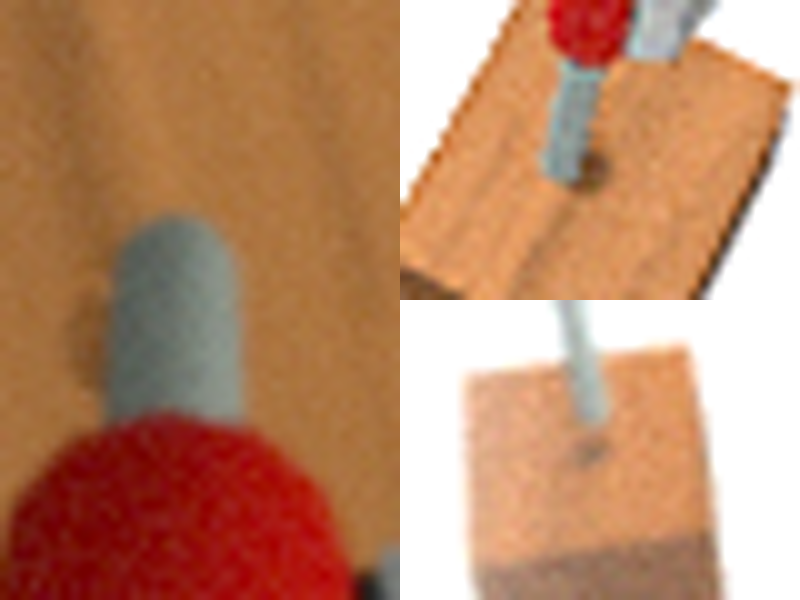

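I had the image direction wrong: +x is down in the wrist picture. In all three crops the foot lies about 6.5 mm to -x of the hole and 1.5 mm to +y (wrist: foot 257.5,198; hole 255.5,204). Correcting.

Request:
servo_tool:
  plan:
    - [-0.03, -0.01, 0, 0, 0, 0, 15]
    - [-0.063, -0.015, 0, 0, 0, 0, 15]
    - [-0.063, -0.015, 0, 0, 0, 0, 15]
    - [-0.063, -0.015, 0.03, 0, 0, 0, 15]
    - [-0.063, -0.015, 0.06, 0, 0, 0, 15]
    - [-0.063, -0.015, 0.09, 0, 0, 0, 15]
    - [-0.063, -0.015, 0.1, 0, 0, 0, 15]
    - [-0.063, -0.015, 0.1, 0, 0, 0, 15]

```text
time: 10.42
tool_pos: [0.5008, -0.2647, 0.1341]
ee_rot: [-3.141, 0.0, 3.141]
wrist_force: [0.9, -1.3, -2.4]
width: 0.0211
finger_force: 30.0
```

It's in: 5 mm below the mouth with no resistance. Lowering the rest of the way.

Request:
servo_tool:
  plan:
    - [0, 0, 0.05, 0, 0, 0, 15]
    - [0, 0, 0.1, 0, 0, 0, 15]
    - [0, 0, 0.15, 0, 0, 0, 15]
    - [0, 0, 0.2, 0, 0, 0, 15]
    - [0, 0, 0.25, 0, 0, 0, 15]
    - [0, 0, 0.29, 0, 0, 0, 15]
    - [0, 0, 0.31, 0, 0, 0, 15]
    - [0, 0, 0.33, 0, 0, 0, 15]
    - [0, 0, 0.33, 0, 0, 0, 15]

```text
time: 11.17
tool_pos: [0.5015, -0.2648, 0.104]
ee_rot: [-3.14, 0.002, 3.141]
wrist_force: [-1.1, 1.6, 8.4]
width: 0.0215
finger_force: 30.0
```

Request:
servo_tool:
  plan:
    - [0, 0, -0.01, 0, 0, 0, 26]
    - [0, 0, -0.01, 0, 0, 0, 40]
    - [0, 0, -0.01, 0, 0, 0, 50]
    - [0, 0, -0.01, 0, 0, 0, 50]
    - [0, 0, -0.01, 0, 0, 0, 50]
    - [0, 0, -0.2, 0, 0, 0, 50]
    - [0, 0, -0.4, 0, 0, 0, 50]
    - [0, 0, -0.7, 0, 0, 0, 50]
    - [0, 0, -1, 0, 0, 0, 50]
    - [0, 0, -1, 0, 0, 0, 50]

```text
time: 12.0
tool_pos: [0.5033, -0.2661, 0.2086]
ee_rot: [-3.135, 0.01, 3.141]
wrist_force: [0.4, -0.4, 1.2]
width: 0.0501
finger_force: 0.0
```

Request:
servo_tool:
  plan:
    - [0, 0.2, -0.2, 0, 0, 0, 0]
    - [0, 0.5, -0.2, 0, 0, 0, 0]
    - [0, 0.8, -0.2, 0, 0, 0, 0]
    - [0, 1, -0.2, 0, 0, 0, 0]
    - [0, 1, -0.2, 0, 0, 0, 0]

```text
time: 12.42
tool_pos: [0.5006, -0.161, 0.221]
ee_rot: [3.139, -0.0, -3.138]
wrist_force: [0.4, -0.2, -0.2]
width: 0.0199
finger_force: 0.0
```

```bash
python3 - <<'E'
from h import *
o=robot.get_obs();print(o['time'],o['tool_pos'],o['ee_rot'],o['wrist_force'],o['width'],o['finger_force'])
n=['side','scene','wrist'];ims=[robot.snapshot(c) for c in n]
for c,i in zip(['d7','s7','w7'],ims): cv2.imwrite(f'pics/{c}.png',i[:,:,::-1])
W=np.zeros((600,800,3),np.uint8)
W[:300,:400]=cv2.resize(ims[0][240:315,260:360],(400,300),interpolation=cv2.INTER_CUBIC)
W[300:,:400]=cv2.resize(ims[1][160:235,110:210],(400,300),interpolation=cv2.INTER_CUBIC)
W[:300,400:]=cv2.resize(ims[0][150:247,160:290],(400,300),interpolation=cv2.INTER_CUBIC)
W[300:,400:]=cv2.resize(ims[2],(400,300),interpolation=cv2.INTER_AREA)
cv2.imwrite('pics/m7.png',W[:,:,::-1])
print(px('wrist',np.array([.5,-.264,.1])),px('wrist',np.array([.501,.041,.11])))
E
```

```text
12.4167 [ 0.50061382 -0.16099346  0.22095901] [ 3.13945281e+00 -3.86545326e-04 -3.13775275e+00] [ 0.37586257 -0.21117107 -0.23554978] 0.019878586492505623 0.0
[145.28049278 194.22945384] [492.85777054 198.24936264]
```

View pics/m7.png

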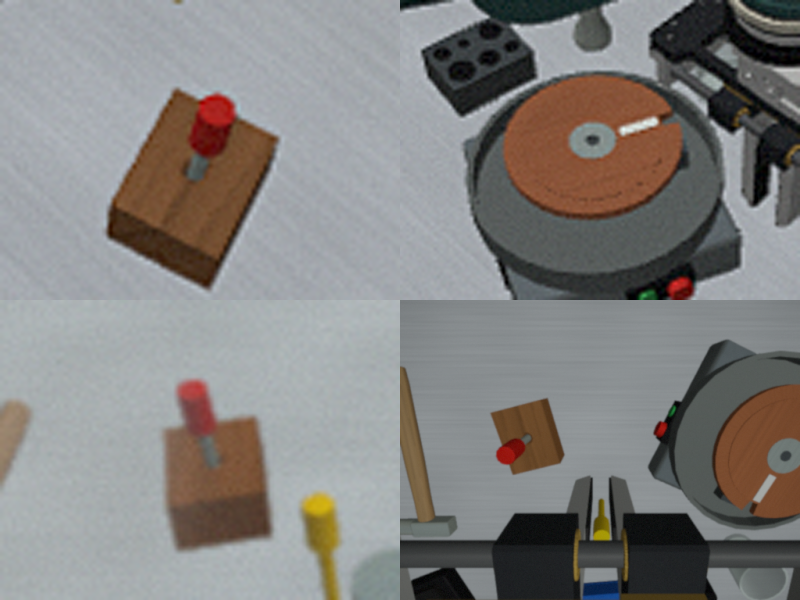

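The pin stands home and upright in the block at side (310,275) and scene (163,265-ish); the lap is still at its start with the stripe by the notch. Moving the closed fingers to above the lap, 45 mm from the axis on its -y side.

Request:
servo_tool:
  plan:
    - [0, 0.3, 0, 0, 0, 0, 0]
    - [0, 0.6, 0.1, 0, 0, 0, 0]
    - [-0.01, 0.8, 0.2, 0, 0, 0, 0]
    - [-0.01, 0.8, 0.3, 0, 0, 0, 0]

```text
time: 12.9
tool_pos: [0.502, -0.0827, 0.1909]
ee_rot: [3.14, 0.0, -3.14]
wrist_force: [0.2, -0.3, -0.6]
width: 0.0004
finger_force: 0.0
```

Request:
servo_tool:
  plan:
    - [0, 0.3, 0.1, 0, 0, 0, 0]
    - [-0.01, 0.6, 0.2, 0, 0, 0, 0]
    - [-0.01, 0.77, 0.3, 0, 0, 0, 0]
    - [-0.01, 0.77, 0.45, 0, 0, 0, 0]
    - [-0.01, 0.77, 0.47, 0, 0, 0, 0]
    - [-0.01, 0.77, 0.47, 0, 0, 0, 0]

```text
time: 13.4
tool_pos: [0.5022, -0.0087, 0.1428]
ee_rot: [-3.141, -0.003, 3.14]
wrist_force: [0.5, -0.3, 0.7]
width: 0.0002
finger_force: 0.0
```

```bash
cat > lap.py <<'E'
from h import *
C=np.array([.502,.041,.112])
def stripe(z=.112,cams=('side','scene')):
    o=robot.get_obs();print('t',round(o['time'],2),'tool',o['tool_pos'].round(4),'rot',np.round(o['ee_rot'],3),'F',o['wrist_force'].round(1),'w',round(o['width'],4))
    rel=np.array(o['tool_pos'])[:2]-C[:2];print(' finger ang',np.degrees(np.arctan2(rel[1],rel[0])).round(1),'r',np.linalg.norm(rel).round(4))
    for c in cams:
        im=robot.snapshot(c);cv2.imwrite(f"pics/{c}_{o['time']:.2f}.png",im[:,:,::-1])
        # rectify lap face to a top view, 4 px per mm
        g=np.float32([[x,y] for x in(-.08,.08) for y in(-.08,.08)])
        src=np.float32([px(c,np.array([C[0]+a,C[1]+b,z])) for a,b in g])
        H=cv2.getPerspectiveTransform(src,np.float32([[(a+.08)*2000,(b+.08)*2000] for a,b in g]))
        top=cv2.warpPerspective(im,H,(320,320),flags=cv2.INTER_LINEAR)
        t=top.astype(int);s=t.min(2);yy,xx=np.mgrid[:320,:320];X=(xx-160)/2;Y=(yy-160)/2;r=np.hypot(X,Y)
        cu=(t[...,0]>1.6*t[...,2]);
        m=(s>s[(r<60)&cu].max()+15 if False else (s>120))&(r<62)&(r>20)
        n,l,st,ce=cv2.connectedComponentsWithStats(m.astype(np.uint8))
        k=[(st[i][4],*((ce[i]-160)/2).round(1)) for i in range(1,n) if st[i][4]>150]
        print(' ',c,[(int(a),x,y,round(float(np.degrees(np.arctan2(y,x))),1),round(float(np.hypot(x,y)),1)) for a,x,y in k],'copper c',((xx[cu].mean()-160)/2).round(1),((yy[cu].mean()-160)/2).round(1))
E
python3 -c "
from lap import *
stripe(cams=('side','scene','wrist'))"
```

```text
t 13.4 tool [ 0.5022 -0.0087  0.1428] rot [-3.141e+00 -3.000e-03  3.140e+00] F [ 0.5 -0.3  0.7] w 0.0002
 finger ang -89.8 r 0.0497
  side [] copper c -20.4 -0.9
  scene [(1423, np.float64(34.3), np.float64(-19.2), -29.2, 39.3), (161, np.float64(-16.5), np.float64(-9.4), -150.3, 19.0)] copper c 4.5 2.3
  wrist [(371, np.float64(27.1), np.float64(-13.1), -25.8, 30.1)] copper c -13.8 5.5
```

Request:
servo_tool:
  plan:
    - [0, 0.04, 0.01, 0, 0, 0, 0]
    - [0, 0.04, 0.03, 0, 0, 0, 0]
    - [0, 0.04, 0.05, 0, 0, 0, 0]
    - [0, 0.04, 0.06, 0, 0, 0, 0]
    - [0, 0.04, 0.07, 0, 0, 0, 0]
    - [0, 0.04, 0.07, 0, 0, 0, 0]

```text
time: 14.05
tool_pos: [0.5027, -0.0034, 0.1372]
ee_rot: [3.142, -0.0, 3.141]
wrist_force: [0.5, -0.2, 0.9]
width: 0.0006
finger_force: 0.0
```

Request:
servo_tool:
  plan:
    - [0, 0, 0.01, 0, 0, 0, 0]
    - [0, 0, 0.02, 0, 0, 0, 0]
    - [0, 0, 0.03, 0, 0, 0, 0]
    - [0, 0, 0.04, 0, 0, 0, 0]
    - [0, 0, 0.04, 0, 0, 0, 0]
    - [0, 0, 0.04, 0, 0, 0, 0]

```text
time: 14.55
tool_pos: [0.5028, -0.0034, 0.1334]
ee_rot: [3.141, -0.0, 3.141]
wrist_force: [-0.2, 0.1, 0.8]
width: 0.0006
finger_force: 0.0
```

Tips are at 0.116 and still free. Going down in 4 mm steps.

Request:
servo_tool:
  plan:
    - [0, 0, 0.01, 0, 0, 0, 0]
    - [0, 0, 0.02, 0, 0, 0, 0]
    - [0, 0, 0.03, 0, 0, 0, 0]
    - [0, 0, 0.04, 0, 0, 0, 0]
    - [0, 0, 0.04, 0, 0, 0, 0]
    - [0, 0, 0.04, 0, 0, 0, 0]

```text
time: 15.05
tool_pos: [0.5029, -0.0034, 0.1299]
ee_rot: [3.142, 0.0, 3.141]
wrist_force: [-1.9, 0.5, 2.4]
width: 0.0003
finger_force: 1.2
```

Request:
servo_tool:
  plan:
    - [0, 0, 0.005, 0, 0, 0, 0]
    - [0, 0, 0.01, 0, 0, 0, 0]
    - [0, 0, 0.015, 0, 0, 0, 0]
    - [0, 0, 0.02, 0, 0, 0, 0]
    - [0, 0, 0.02, 0, 0, 0, 0]

```text
time: 15.47
tool_pos: [0.503, -0.0035, 0.1285]
ee_rot: [-3.142, 0.001, 3.141]
wrist_force: [-2.3, 1.0, 6.1]
width: 0.0004
finger_force: 3.4
```

Request:
servo_tool:
  plan:
    - [0, 0, 0.01, 0, 0, 0, 0]
    - [-0.024, 0.001, 0.01, 0, 0, 0, 0]
    - [-0.047, 0.002, 0.01, 0, 0, 0, 0]
    - [-0.07, 0.005, 0.01, 0, 0, 0, 0]
    - [-0.094, 0.01, 0.01, 0, 0, 0, 0]
    - [-0.117, 0.015, 0.01, 0, 0, 0, 0]
    - [-0.139, 0.022, 0.01, 0, 0, 0, 0]
    - [-0.161, 0.03, 0.01, 0, 0, 0, 0]
    - [-0.183, 0.039, 0.01, 0, 0, 0, 0]
    - [-0.204, 0.049, 0.01, 0, 0, 0, 0]
    - [-0.225, 0.06, 0.01, 0, 0, 0, 0]
    - [-0.225, 0.06, 0.01, 0, 0, 0, 0]

```text
time: 16.47
tool_pos: [0.5258, 0.0024, 0.128]
ee_rot: [-3.141, 0.001, 3.141]
wrist_force: [-3.0, -0.8, 9.0]
width: 0.0006
finger_force: 4.1
```

```bash
python3 -c "
from lap import *
stripe(cams=('side','scene','wrist'))"
```

```text
t 16.47 tool [0.5258 0.0024 0.128 ] rot [-3.141e+00  1.000e-03  3.141e+00] F [-3.  -0.8  9. ] w 0.0006
 finger ang -58.4 r 0.0454
  side [(472, np.float64(29.8), np.float64(-0.8), -1.5, 29.8)] copper c -14.2 -2.6
  scene [(1334, np.float64(40.6), np.float64(-1.6), -2.3, 40.6)] copper c 8.0 4.3
  wrist [(199, np.float64(-12.5), np.float64(-12.2), -135.7, 17.5), (812, np.float64(34.0), np.float64(-1.0), -1.7, 34.0)] copper c -11.0 1.8
```

The lap turned about 24° with the 31° arc, at 9 N, so it follows with a little slip. I'll compute the arc tables and keep going.

```bash
python3 -c "
import numpy as np
for a in range(-60,340,40):
    r=np.radians(a+np.arange(0,41,4));d=.45*np.c_[-np.cos(r),np.sin(r)];d-=d[0]
    print(a,d[1:].round(3).tolist())"
```

```text
-60 [[-0.027, 0.017], [-0.052, 0.035], [-0.076, 0.055], [-0.099, 0.077], [-0.12, 0.1], [-0.139, 0.125], [-0.157, 0.151], [-0.172, 0.178], [-0.186, 0.207], [-0.198, 0.236]]
-20 [[-0.01, 0.03], [-0.017, 0.06], [-0.023, 0.091], [-0.026, 0.123], [-0.027, 0.154], [-0.026, 0.185], [-0.023, 0.217], [-0.017, 0.247], [-0.01, 0.278], [0.0, 0.308]]
20 [[0.012, 0.029], [0.026, 0.057], [0.041, 0.085], [0.059, 0.111], [0.078, 0.135], [0.099, 0.159], [0.122, 0.181], [0.146, 0.201], [0.171, 0.219], [0.198, 0.236]]
60 [[0.028, 0.015], [0.056, 0.028], [0.086, 0.038], [0.116, 0.047], [0.147, 0.053], [0.178, 0.058], [0.209, 0.06], [0.241, 0.06], [0.272, 0.058], [0.303, 0.053]]
100 [[0.031, -0.007], [0.061, -0.015], [0.09, -0.026], [0.119, -0.039], [0.147, -0.053], [0.173, -0.07], [0.199, -0.089], [0.223, -0.109], [0.246, -0.131], [0.267, -0.154]]
140 [[0.019, -0.025], [0.037, -0.051], [0.053, -0.078], [0.066, -0.106], [0.078, -0.135], [0.088, -0.165], [0.095, -0.196], [0.101, -0.227], [0.104, -0.258], [0.105, -0.289]]
180 [[-0.001, -0.031], [-0.004, -0.063], [-0.01, -0.094], [-0.017, -0.124], [-0.027, -0.154], [-0.039, -0.183], [-0.053, -0.211], [-0.068, -0.238], [-0.086, -0.265], [-0.105, -0.289]]
220 [[-0.021, -0.023], [-0.044, -0.045], [-0.068, -0.065], [-0.093, -0.084], [-0.12, -0.1], [-0.147, -0.115], [-0.176, -0.128], [-0.206, -0.139], [-0.236, -0.147], [-0.267, -0.154]]
260 [[-0.031, -0.004], [-0.062, -0.007], [-0.094, -0.007], [-0.125, -0.004], [-0.156, -0.0], [-0.187, 0.007], [-0.217, 0.015], [-0.247, 0.026], [-0.275, 0.039], [-0.303, 0.053]]
300 [[-0.027, 0.017], [-0.052, 0.035], [-0.076, 0.055], [-0.099, 0.077], [-0.12, 0.1], [-0.139, 0.125], [-0.157, 0.151], [-0.172, 0.178], [-0.186, 0.207], [-0.198, 0.236]]
```

Request:
servo_tool:
  plan:
    - [-0.027, 0.017, 0, 0, 0, 0, 0]
    - [-0.052, 0.035, 0, 0, 0, 0, 0]
    - [-0.076, 0.055, 0, 0, 0, 0, 0]
    - [-0.099, 0.077, 0, 0, 0, 0, 0]
    - [-0.12, 0.1, 0, 0, 0, 0, 0]
    - [-0.139, 0.125, 0, 0, 0, 0, 0]
    - [-0.157, 0.151, 0, 0, 0, 0, 0]
    - [-0.172, 0.178, 0, 0, 0, 0, 0]
    - [-0.186, 0.207, 0, 0, 0, 0, 0]
    - [-0.198, 0.236, 0, 0, 0, 0, 0]
    - [-0.198, 0.236, 0, 0, 0, 0, 0]

```text
time: 17.53
tool_pos: [0.546, 0.0256, 0.1282]
ee_rot: [-3.14, 0.003, 3.141]
wrist_force: [-1.4, -1.7, 8.6]
width: 0.0003
finger_force: 3.9
```

Request:
servo_tool:
  plan:
    - [-0.01, 0.03, 0, 0, 0, 0, 0]
    - [-0.017, 0.06, 0, 0, 0, 0, 0]
    - [-0.023, 0.091, 0, 0, 0, 0, 0]
    - [-0.026, 0.123, 0, 0, 0, 0, 0]
    - [-0.027, 0.154, 0, 0, 0, 0, 0]
    - [-0.026, 0.185, 0, 0, 0, 0, 0]
    - [-0.023, 0.217, 0, 0, 0, 0, 0]
    - [-0.017, 0.247, 0, 0, 0, 0, 0]
    - [-0.01, 0.278, 0, 0, 0, 0, 0]
    - [0, 0.308, 0, 0, 0, 0, 0]
    - [0, 0.308, 0, 0, 0, 0, 0]

```text
time: 18.45
tool_pos: [0.5465, 0.0562, 0.1284]
ee_rot: [-3.139, 0.004, 3.141]
wrist_force: [0.4, -1.1, 6.5]
width: 0.0001
finger_force: 3.5
```

```bash
python3 -c "
from lap import *
stripe(cams=('side','scene','wrist'))"
```

```text
t 18.45 tool [0.5465 0.0562 0.1284] rot [-3.139  0.004  3.141] F [ 0.4 -1.1  6.5] w 0.0001
 finger ang 18.8 r 0.047
  side [(1230, np.float64(16.2), np.float64(37.0), 66.4, 40.4)] copper c -8.2 -7.5
  scene [(1126, np.float64(18.4), np.float64(39.5), 65.0, 43.6)] copper c 8.3 -7.3
  wrist [(190, np.float64(-13.1), np.float64(-11.2), -139.5, 17.2), (1329, np.float64(16.6), np.float64(36.8), 65.7, 40.4)] copper c -6.8 -3.6
```

Request:
servo_tool:
  plan:
    - [0.012, 0.029, 0.007, 0, 0, 0, 0]
    - [0.026, 0.057, 0.007, 0, 0, 0, 0]
    - [0.041, 0.085, 0.007, 0, 0, 0, 0]
    - [0.059, 0.111, 0.007, 0, 0, 0, 0]
    - [0.078, 0.135, 0.007, 0, 0, 0, 0]
    - [0.099, 0.159, 0.007, 0, 0, 0, 0]
    - [0.122, 0.181, 0.007, 0, 0, 0, 0]
    - [0.146, 0.201, 0.007, 0, 0, 0, 0]
    - [0.171, 0.219, 0.007, 0, 0, 0, 0]
    - [0.198, 0.236, 0.007, 0, 0, 0, 0]
    - [0.198, 0.236, 0.007, 0, 0, 0, 0]

```text
time: 19.52
tool_pos: [0.5276, 0.0801, 0.1283]
ee_rot: [-3.141, 0.007, 3.141]
wrist_force: [1.5, -1.3, 6.5]
width: 0.0008
finger_force: 3.7
```

Request:
servo_tool:
  plan:
    - [0.028, 0.015, 0.007, 0, 0, 0, 0]
    - [0.056, 0.028, 0.007, 0, 0, 0, 0]
    - [0.086, 0.038, 0.007, 0, 0, 0, 0]
    - [0.116, 0.047, 0.007, 0, 0, 0, 0]
    - [0.147, 0.053, 0.007, 0, 0, 0, 0]
    - [0.178, 0.058, 0.007, 0, 0, 0, 0]
    - [0.209, 0.06, 0.007, 0, 0, 0, 0]
    - [0.241, 0.06, 0.007, 0, 0, 0, 0]
    - [0.272, 0.058, 0.007, 0, 0, 0, 0]
    - [0.303, 0.053, 0.007, 0, 0, 0, 0]
    - [0.303, 0.053, 0.007, 0, 0, 0, 0]

```text
time: 20.43
tool_pos: [0.4977, 0.0863, 0.128]
ee_rot: [3.14, 0.009, 3.141]
wrist_force: [1.9, 0.9, 7.9]
width: 0.0002
finger_force: 4.1
```

```bash
python3 -c "
from lap import *
stripe(cams=('side','scene','wrist'))"
```

```text
t 20.43 tool [0.4977 0.0863 0.128 ] rot [3.14  0.009 3.141] F [1.9 0.9 7.9] w 0.0002
 finger ang 95.4 r 0.0455
  side [(1223, np.float64(-28.0), np.float64(31.7), 131.5, 42.3)] copper c -6.5 -13.6
  scene [(883, np.float64(-22.8), np.float64(26.1), 131.1, 34.7)] copper c 8.9 -6.7
  wrist [(191, np.float64(-16.0), np.float64(-7.9), -153.7, 17.8), (1309, np.float64(-27.3), np.float64(32.0), 130.5, 42.1)] copper c -19.2 -9.3
```

Request:
servo_tool:
  plan:
    - [0.031, -0.007, 0.004, 0, 0, 0, 0]
    - [0.061, -0.015, 0.004, 0, 0, 0, 0]
    - [0.09, -0.026, 0.004, 0, 0, 0, 0]
    - [0.119, -0.039, 0.004, 0, 0, 0, 0]
    - [0.147, -0.053, 0.004, 0, 0, 0, 0]
    - [0.173, -0.07, 0.004, 0, 0, 0, 0]
    - [0.199, -0.089, 0.004, 0, 0, 0, 0]
    - [0.223, -0.109, 0.004, 0, 0, 0, 0]
    - [0.246, -0.131, 0.004, 0, 0, 0, 0]
    - [0.267, -0.154, 0.004, 0, 0, 0, 0]
    - [0.267, -0.154, 0.004, 0, 0, 0, 0]

```text
time: 21.5
tool_pos: [0.4708, 0.0713, 0.1276]
ee_rot: [3.139, 0.008, 3.142]
wrist_force: [0.8, 2.4, 8.7]
width: 0.0007
finger_force: 4.6
```

Request:
servo_tool:
  plan:
    - [0.019, -0.025, 0, 0, 0, 0, 0]
    - [0.037, -0.051, 0, 0, 0, 0, 0]
    - [0.053, -0.078, 0, 0, 0, 0, 0]
    - [0.066, -0.106, 0, 0, 0, 0, 0]
    - [0.078, -0.135, 0, 0, 0, 0, 0]
    - [0.088, -0.165, 0, 0, 0, 0, 0]
    - [0.095, -0.196, 0, 0, 0, 0, 0]
    - [0.101, -0.227, 0, 0, 0, 0, 0]
    - [0.104, -0.258, 0, 0, 0, 0, 0]
    - [0.105, -0.289, 0, 0, 0, 0, 0]
    - [0.105, -0.289, 0, 0, 0, 0, 0]

```text
time: 22.42
tool_pos: [0.4598, 0.0424, 0.1274]
ee_rot: [3.139, 0.006, 3.142]
wrist_force: [-1.1, 2.4, 9.9]
width: 0.0004
finger_force: 5.1
```

```bash
python3 -c "
from lap import *
stripe(cams=('side','scene','wrist'))"
```

```text
t 22.42 tool [0.4598 0.0424 0.1274] rot [3.139 0.006 3.142] F [-1.1  2.4  9.9] w 0.0004
 finger ang 178.1 r 0.0422
  side [(1072, np.float64(-45.0), np.float64(-10.3), -167.1, 46.2)] copper c -13.8 -26.5
  scene [(1155, np.float64(-39.9), np.float64(-10.1), -165.8, 41.2)] copper c 10.9 -1.8
  wrist [(498, np.float64(-52.6), np.float64(-11.3), -167.9, 53.8)] copper c -29.1 0.8
```

Request:
servo_tool:
  plan:
    - [0.005, -0.031, -0.004, 0, 0, 0, 0]
    - [0.008, -0.063, -0.004, 0, 0, 0, 0]
    - [0.005, -0.094, -0.004, 0, 0, 0, 0]
    - [0, -0.124, -0.004, 0, 0, 0, 0]
    - [-0.01, -0.154, -0.004, 0, 0, 0, 0]
    - [-0.022, -0.183, -0.004, 0, 0, 0, 0]
    - [-0.036, -0.211, -0.004, 0, 0, 0, 0]
    - [-0.053, -0.24, -0.004, 0, 0, 0, 0]
    - [-0.071, -0.268, -0.004, 0, 0, 0, 0]
    - [-0.09, -0.295, -0.004, 0, 0, 0, 0]
    - [-0.09, -0.295, -0.004, 0, 0, 0, 0]

```text
time: 23.48
tool_pos: [0.4686, 0.0127, 0.1275]
ee_rot: [3.14, 0.005, 3.142]
wrist_force: [0.1, 2.4, 9.8]
width: 0.0006
finger_force: 5.0
```

Request:
servo_tool:
  plan:
    - [-0.021, -0.023, 0, 0, 0, 0, 0]
    - [-0.044, -0.045, 0, 0, 0, 0, 0]
    - [-0.068, -0.065, 0, 0, 0, 0, 0]
    - [-0.093, -0.084, 0, 0, 0, 0, 0]
    - [-0.12, -0.1, 0, 0, 0, 0, 0]
    - [-0.147, -0.115, 0, 0, 0, 0, 0]
    - [-0.176, -0.128, 0, 0, 0, 0, 0]
    - [-0.206, -0.139, 0, 0, 0, 0, 0]
    - [-0.236, -0.147, 0, 0, 0, 0, 0]
    - [-0.267, -0.154, 0, 0, 0, 0, 0]
    - [-0.267, -0.154, 0, 0, 0, 0, 0]

```text
time: 24.4
tool_pos: [0.4947, -0.0031, 0.1273]
ee_rot: [3.141, 0.003, 3.142]
wrist_force: [-1.2, 1.2, 9.7]
width: 0.0004
finger_force: 5.1
```

```bash
python3 -c "
from lap import *
stripe(cams=('side','scene','wrist'))"
```

```text
t 24.4 tool [ 0.4947 -0.0031  0.1273] rot [3.141e+00 3.000e-03 3.142e+00] F [-1.2  1.2  9.7] w 0.0004
 finger ang -99.3 r 0.0447
  side [(317, np.float64(-14.2), np.float64(-55.1), -104.5, 56.9)] copper c -29.7 -1.2
  scene [(308, np.float64(-6.8), np.float64(-31.1), -102.3, 31.8)] copper c 9.7 2.7
  wrist [(188, np.float64(-14.9), np.float64(-55.6), -105.0, 57.6), (175, np.float64(-8.3), np.float64(-27.7), -106.7, 28.9), (238, np.float64(-13.5), np.float64(-11.5), -139.6, 17.7)] copper c -21.7 6.6
```

Request:
servo_tool:
  plan:
    - [-0.031, -0.004, -0.003, 0, 0, 0, 0]
    - [-0.062, -0.007, -0.003, 0, 0, 0, 0]
    - [-0.094, -0.007, -0.003, 0, 0, 0, 0]
    - [-0.125, -0.004, -0.003, 0, 0, 0, 0]
    - [-0.156, 0, -0.003, 0, 0, 0, 0]
    - [-0.187, 0.007, -0.003, 0, 0, 0, 0]
    - [-0.217, 0.015, -0.003, 0, 0, 0, 0]
    - [-0.247, 0.026, -0.003, 0, 0, 0, 0]
    - [-0.275, 0.039, -0.003, 0, 0, 0, 0]
    - [-0.303, 0.053, -0.003, 0, 0, 0, 0]
    - [-0.303, 0.053, -0.003, 0, 0, 0, 0]

```text
time: 25.47
tool_pos: [0.5249, 0.0017, 0.1275]
ee_rot: [-3.141, 0.003, 3.141]
wrist_force: [-2.8, -0.2, 10.0]
width: 0.0004
finger_force: 4.8
```

Request:
servo_tool:
  plan:
    - [-0.027, 0.017, 0, 0, 0, 0, 0]
    - [-0.052, 0.035, 0, 0, 0, 0, 0]
    - [-0.076, 0.055, 0, 0, 0, 0, 0]
    - [-0.099, 0.077, 0, 0, 0, 0, 0]
    - [-0.12, 0.1, 0, 0, 0, 0, 0]
    - [-0.139, 0.125, 0, 0, 0, 0, 0]
    - [-0.157, 0.151, 0, 0, 0, 0, 0]
    - [-0.172, 0.178, 0, 0, 0, 0, 0]
    - [-0.172, 0.178, 0, 0, 0, 0, 0]

```text
time: 26.22
tool_pos: [0.5423, 0.0191, 0.1277]
ee_rot: [-3.14, 0.004, 3.141]
wrist_force: [-1.7, -0.7, 8.6]
width: 0.0005
finger_force: 4.6
```

```bash
python3 -c "
from lap import *
stripe(cams=('side','scene','wrist'))"
```

```text
t 26.22 tool [0.5423 0.0191 0.1277] rot [-3.14   0.004  3.141] F [-1.7 -0.7  8.6] w 0.0005
 finger ang -28.5 r 0.0459
  side [(1243, np.float64(28.0), np.float64(-31.2), -48.1, 41.9)] copper c -10.8 -3.2
  scene [(597, np.float64(35.6), np.float64(-38.1), -46.9, 52.1)] copper c 9.1 2.8
  wrist [(1249, np.float64(28.1), np.float64(-30.4), -47.3, 41.4), (205, np.float64(-12.7), np.float64(-12.2), -136.2, 17.6)] copper c -8.3 1.1
```

Request:
servo_tool:
  plan:
    - [-0.014, 0.028, 0, 0, 0, 0, 0]
    - [-0.026, 0.057, 0, 0, 0, 0, 0]
    - [-0.035, 0.087, 0, 0, 0, 0, 0]
    - [-0.043, 0.118, 0, 0, 0, 0, 0]
    - [-0.048, 0.149, 0, 0, 0, 0, 0]
    - [-0.052, 0.18, 0, 0, 0, 0, 0]
    - [-0.053, 0.211, 0, 0, 0, 0, 0]
    - [-0.053, 0.211, 0, 0, 0, 0, 0]

```text
time: 27.03
tool_pos: [0.5479, 0.0401, 0.1278]
ee_rot: [-3.139, 0.005, 3.141]
wrist_force: [-1.4, -2.3, 9.7]
width: 0.0002
finger_force: 4.4
```

```bash
python3 - <<'E'
from lap import *
real=robot.snapshot
stripe(cams=('side','scene','wrist'))
robot_snap={'side':'pics/d7.png','scene':'pics/s7.png'}
import lap
class F:
    def __getattr__(s,k): return getattr(robot,k)
    def snapshot(s,c): return cv2.imread(robot_snap[c])[:,:,::-1]
lap.robot=F();print('start pictures:');cp=cv2.imwrite;lap.cv2.imwrite=lambda *a:0
stripe(cams=('side','scene'))
E
```

```text
t 27.03 tool [0.5479 0.0401 0.1278] rot [-3.139  0.005  3.141] F [-1.4 -2.3  9.7] w 0.0002
 finger ang -1.2 r 0.0459
  side [(1268, np.float64(37.5), np.float64(-17.0), -24.4, 41.2)] copper c -10.2 -5.0
  scene [(1188, np.float64(40.2), np.float64(-18.3), -24.5, 44.2)] copper c 8.2 -1.6
  wrist [(1329, np.float64(37.6), np.float64(-16.2), -23.3, 40.9), (207, np.float64(-13.2), np.float64(-10.9), -140.5, 17.1)] copper c -7.4 -0.5
start pictures:
t 27.18 tool [0.5479 0.04   0.1278] rot [-3.14   0.005  3.141] F [-0.4 -2.2  8.3] w 0.0005
 finger ang -1.2 r 0.0459
  side [(1394, np.float64(37.7), np.float64(-17.1), -24.4, 41.4)] copper c -4.6 -2.5
  scene [(1471, np.float64(34.3), np.float64(-19.3), -29.4, 39.4), (208, np.float64(-16.4), np.float64(-8.4), -152.9, 18.4)] copper c 1.9 -1.1
```

The stripe is back at its start angle: -24.4° in the side view both before and after. Lifting straight off, then checking.

Request:
servo_tool:
  plan:
    - [0, 0, -0.1, 0, 0, 0, 0]
    - [0, 0, -0.3, 0, 0, 0, 0]
    - [0, 0, -0.6, 0, 0, 0, 0]
    - [0, 0, -0.9, 0, 0, 0, 0]
    - [0, 0, -1, 0, 0, 0, 0]
    - [0, 0, -1, 0, 0, 0, 0]
    - [0, 0, -1, 0, 0, 0, 0]

```text
time: 27.77
tool_pos: [0.5463, 0.0409, 0.2246]
ee_rot: [3.141, -0.0, 3.141]
wrist_force: [-0.7, 0.1, -1.5]
width: 0.0001
finger_force: 0.0
```

```bash
python3 - <<'E'
from lap import *
stripe(cams=('side','wrist'))
a=cv2.imread('pics/d7.png').astype(int);im=robot.snapshot('side')[:,:,::-1];d=np.abs(im.astype(int)-a)
print('block region diff',d[240:315,270:345].mean(),'far bystander regions',d[270:384,335:430].mean(),d[135:170,120:185].mean(),d[175:245,285:320].mean())
print('red pin',blob(im[:,:,::-1],(295,255,40,30),'red'),blob(a[:,:,::-1],(295,255,40,30),'red'))
E
```

```text
t 27.77 tool [0.5463 0.0409 0.2246] rot [ 3.141 -0.     3.141] F [-0.7  0.1 -1.5] w 0.0001
 finger ang -0.1 r 0.0443
  side [(1182, np.float64(38.5), np.float64(-15.1), -21.4, 41.4)] copper c -4.6 -2.5
  wrist [(1320, np.float64(37.7), np.float64(-16.4), -23.5, 41.1), (174, np.float64(-13.6), np.float64(-11.4), -140.0, 17.7)] copper c -3.9 -0.6
block region diff 20.711051851851852 far bystander regions 22.32486919052016 64.21260073260073 44.72462585034014
red pin (np.float64(313.63265306122446), np.float64(267.2040816326531), np.int64(310), np.int64(317), np.int64(264), np.int64(271), 49) (np.float64(313.53703703703707), np.float64(267.4074074074074), np.int64(309), np.int64(318), np.int64(264), np.int64(271), 54)
```

```bash
python3 -c "
from bench import robot
print(robot.close_job())"
```

```text
the job is handed in; nothing more can be done
None
```

The job is handed in; the hand-in gave no verdict. The pin stands home in the wooden block, the lap went one full turn with its stripe back within about 3° (10 N at most in the readings between moves), the fingers are off, and I did not check each bystander's position at the end.

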